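Load a specimen tin through the moisture chamber's sprung flap

ROBOT

A 6-joint arm with a two-finger parallel gripper is mounted at the origin on the work surface. World frame = base frame: x ahead of the robot, y to its left, z up, the work surface at z = 0. Lengths are in m, angles in degrees, forces in N, time in s.
With the tool pointing down it reaches from about 0.35 to 0.875 m from the base axis. Payload 4.2 kg.
Tool frame: the origin (TCP) lies midway between the tips of the shut fingers; the grasp point (between the pads) lies 19 mm behind it; z points along the fingers, x is the direction in which the jaws open and shut, and the axes are right-handed (so a half turn about z gives the same grasp; the last joint's range is limited). The gripper opens to 87 mm and grips with 3 to 60 N. Pads are 19 mm wide; open, the fingers measure 117 mm over their backs; the gripper's body (75 mm by 190 mm) begins 51 mm behind the grasp point.
Start: joints at [-58.35, 22.042, 0.453, 0, -68.411, -14.817], TCP at [0.181, -0.598, 0.223] pointing down, gripper open.
Joint ranges: [-179.83, 179.83], [-69.29, 118.12], [-61.27, 80.66], [-181.25, 117.63], [-171.15, -9.14], [-177.46, 177.46]. Speed limits (degrees/s): [159.86, 159.86, 180, 180, 180, 180].

INTERFACE

Orientations are given as a 3x3 rotation matrix whose columns are the frame's x, y, z axes.
In Python, from station import sense, capture, finish_job, find_in gives the robot as it stands.
- The arm moves only by the shell command python3 -m creep 'ROWS'. ROWS is JSON, a list of rows, each a list of 7 numbers: the shift along the tool's x, y, z in mm, then the turn, a rotation vector about the tool's x, y, z in degrees, then the opening, from 0 (shut) to 1 (fully open). A call has exactly 10 rows; each row shifts and turns the commanded pose from where the row before left it, along the tool's axes as they then stand; what a row does not reach is not made up. A row lasts 1/8 s, in which the tool goes at most 62.5 mm and 10.7 degrees, less where a joint would pass 70% of its speed; a pose out of reach is approached as far as the arm can. A call with a gripper value outside its range is refused whole. The fingers move at their own pace and stop on an object; the grip force is fixed at half the most. Time passes only in rows, so rows that do not move let the fingers close, or fill a call up. It gives the time, the measured TCP pose, the force and the opening at its end, in the units of the state.
- sense(): the state, without advancing time (a new reading comes with each control period).
- capture(name): name is "scene" or "top"; returns a dict with "color" (384x512x3 uint8, blue, green, red), "vertical_fov" (degrees; the focal length in pixels is half the picture's height over the tangent of half this angle, whatever the lens; pixels are square), "cx", "cy" (the principal point, pixels), "R" (3x3) and "t" (3): a world point X has camera coordinates R X + t. Camera axes: x right, y down, z forward; pixel columns grow to the right and rows downward; lengths in m; the calibration is good to about 2 mm. A picture is of the moment at which its call begins. There is no depth.
- finish_job(): hands the job in, once; it reports no verdict.
Trained networks look in the newest picture that a camera, given by its name, has taken for a name from the list of things; names that differ only in an ending like _2 or _b are one class to them, and where a whole thing is asked for, a point or a joint stands for the part that bears it (a point fixed in the world has none). Each returns a list of dicts, best first, with "p" (0 to 1); they miss things now and then, are a little off and sometimes report something else, mostly with a low value. They report only what shows in the picture. A call takes as long as a camera call. They do not tell look-alikes from the thing itself.
- find_in(camera, name): "xy" ([column, row] in pixels, amid what is visible of it).
The state is a dict: "time_s": time; "joints": joint angles; "joint_velocities": joint speeds; "effort": joint torques, N m; "tcp_pos": TCP position; "ee_rot": TCP orientation; "wrist_force": force on the tool from outside, world axes, zero at the start; "moment": the same for the moment, N m; "gripper_width": opening from 0.0 (shut) to 1.0 (fully open).
Only numpy, scipy, OpenCV 4.12 (cv2) and the standard library are available. Lean on these libraries where they do the work, as an engineer would, in place of code of your own. Each camera call takes 0.05 s, during which the arm holds its last target. There are 200 camera calls.

TASK

Take the pusher by its upright handle and, only with it, slide the low tin waiting on the loading tray through the sprung flap of the clear moisture chamber and on until you feel it press the sprung contact plate at the back about half way in for a moment (it has 12 mm of travel; do not drive it to its end). Then gently draw the pusher back out so that the flap shuts behind the tin, and set the pusher down standing on the bench, outside the chamber. Keep your hand off the tin, keep the tin upright, push gently, and leave everything else alone.

Things in the scene. Friction and masses are not known exactly. Their poses are not given: they have to be found in the camera images.
- hatch: Fixed moisture chamber with loading tray, standing from x = 0 to 230 mm, 132 mm wide, 95 mm high, clear sides and roof, cream front. Origin: on the bench below the middle of the doorway; x points inwards (the way the tin is pushed), z up. How deep inside the sprung contact plate stands differs each time and is not measured: its face is somewhere between x = 116 and 152 mm.
- tray_end (a point): Middle of the open end of the loading tray, at chamber x = -140 mm, on the tray's top. Tray and chamber floor are one plate, 4 mm thick, 132 mm wide. Low guide rails (tops 16 mm above the bench) flare outwards: the lane between them is 110 mm wide near this end (x = -130 mm) and 68 mm wide from x = -30 mm inwards.
- doorway (a point): Middle of the doorway's lintel underside, 69 mm above the bench at chamber x = 0. The doorway below it is 70 mm wide.
- flap (a joint): Steel swing flap in the doorway, 66 mm wide, 58 mm long, hinged at its top 66 mm above the bench; swings inwards only. Radians: 0 shut, 1.45 fully open. A light spring shuts it (0.03 N m shut, 0.1 N m open). It leans and drags on what is under it, and cannot shut over a tin whose centre is less than 87 mm inside or while the pusher is in the doorway.
- plate (a joint): Travel of the sprung contact plate at the back of the chamber, m: 0 is out (towards the doorway), 0.012 its end stop. It begins to yield at 4 N and takes 0.8 N more per mm (about 9 N half way in); it springs out as the push ends. The sliding tin and the dragging flap add 2 to 4 N to what the hand feels. 52 mm wide, 8 to 42 mm above the bench.
- tin: Round lidded aluminium specimen tin, 60 mm in diameter, 40 mm high, 0.13 to 0.25 kg, upright on the loading tray in front of the flap (the only thing there). Origin: centre of its underside, z up.
- pusher: Pusher, 0.3 kg, standing on the bench: upright wooden handle 24 (x) by 22 (y) mm, top 90 mm up, on a flat steel foot (x = -50 to 30 mm, 50 mm wide, 6 mm thick); an aluminium bar 12 mm wide, 32 mm high runs along x to a head 46 mm wide, as high, with a V notch in front (tips at x = 176 mm). Origin: underside, below the handle; x to the head, z up. Carry it 8 mm above the bench to push.
- pusher_grip (a point): Middle of the pusher's handle, 60 mm above its underside: the place to grip from above, fingers closing across the bar (pusher's y, 22 mm).
- pusher_notch (a point): Bottom of the V notch in the pusher's head, 166 mm ahead of the handle, 16 mm above its underside. A tin sitting in the notch has its centre 33 mm ahead of this point.
- tall_tin: bystander: taller lidded aluminium tin, 68 mm across, 75 mm high, on the bench. Origin: centre of its underside. Leave alone.
- wide_tin: bystander: wide lidded aluminium tin, 84 mm across, 60 mm high, on the bench. Origin: centre of its underside. Leave alone.
- beaker: bystander: open glass beaker, 72 mm across, 90 mm high. Origin: centre of its underside. Leave alone.
- cutter_ring: bystander: thin steel sample ring, 70 mm across, 22 mm high. Origin: centre of its underside. Leave alone.
- weight: bystander: brass balance weight with a small knob, 38 mm across, 50 mm high. Origin: centre of its underside. Leave alone.
- spare_lid: bystander: flat aluminium tin lid, 62 mm across, 10 mm thick. Origin: centre of its underside. Leave alone.
- spatula: bystander: spatula lying on the bench, about 0.15 m long. Origin: about the middle of its length. Leave alone.
Not all that is in view belongs to the job. What is shaped like the pusher but yellow is not meant.

How it is judged:
By the outcome, as a careful person would: the job done as asked, in the order asked, and still so for the second after the job is handed in, with the robot touching nothing.
It also fails if it takes over 61 s, if anything falls off the work surface, if the arm or the gripper's body presses on something with over 40 N, if the wrist force passes 120 N, or if a joint passes its speed limit or range.

## Working session

There is one attempt and no reset: what is moved stays moved. The work goes in short steps, Python scripts to look and compute and a shell command to move; the robot and the scene stay as the last step left them, time stands still between calls to the robot, and variables do not carry over. Pictures are saved under pics/ and viewed, about 8 in all and at most 12, crops included, and the job is handed in when it is done.

```bash
mkdir -p pics
cat > h.py <<'E'
import numpy as np, cv2
from station import sense, capture, finish_job, find_in
def cam(n):
    c=capture(n); c['n']=n; c['f']=c['color'].shape[0]/2/np.tan(np.radians(c['vertical_fov'])/2); return c
def proj(c,X):
    p=np.array(c['R'])@np.array(X)+np.array(c['t']); return np.array([c['cx']+c['f']*p[0]/p[2],c['cy']+c['f']*p[1]/p[2]])
def ray(c,uv):
    R=np.array(c['R']);o=-R.T@np.array(c['t']);d=R.T@np.array([(uv[0]-c['cx'])/c['f'],(uv[1]-c['cy'])/c['f'],1]);return o,d/np.linalg.norm(d)
def atz(c,uv,z):
    o,d=ray(c,uv);return o+d*(z-o[2])/d[2]
def tri(obs):
    A=np.zeros((3,3));b=np.zeros(3)
    for c,uv in obs:
        o,d=ray(c,uv);P=np.eye(3)-np.outer(d,d);A+=P;b+=P@o
    X=np.linalg.solve(A,b);return X,[np.linalg.norm(proj(c,X)-uv) for c,uv in obs]
E
python3 - <<'E'
from h import *
np.set_printoptions(precision=3,suppress=True)
for n in ("scene","top"):
    c=cam(n); cv2.imwrite(f'pics/{n}0.png',cv2.resize(c['color'],(800,600)))
    print(n,c['f'],-np.array(c['R']).T@c['t'],np.array(c['R'])[2])
    for t in "hatch tray_end doorway flap tin pusher pusher_grip pusher_notch tall_tin wide_tin beaker cutter_ring weight spare_lid spatula".split():
        print(t,[(np.round(d['xy'],1).tolist(),round(d['p'],2)) for d in find_in(n,t)][:4])
print(sense())
E
```

```text
scene 405.0268296805403 [1.118 0.201 1.05 ] [-0.525 -0.052 -0.85 ]
hatch [([157.1, 210.8], 0.81), ([183.2, 213.1], 0.59), ([311.6, 207.0], 0.15)]
tray_end [([157.7, 212.6], 0.9)]
doorway [([157.9, 215.4], 0.62)]
flap [([183.6, 216.3], 0.53)]
tin [([211.8, 225.9], 0.58)]
pusher [([313.0, 207.2], 0.67), ([326.1, 148.6], 0.67)]
pusher_grip [([314.1, 206.1], 0.91), ([327.1, 146.7], 0.57)]
pusher_notch [([316.5, 208.8], 0.82), ([328.2, 146.2], 0.58)]
tall_tin [([151.1, 280.2], 0.66), ([183.4, 216.1], 0.36)]
wide_tin [([205.8, 277.0], 0.75)]
beaker [([253.5, 285.0], 0.8), ([151.1, 279.9], 0.39)]
cutter_ring [([251.9, 285.4], 0.56), ([223.0, 153.9], 0.48), ([315.8, 206.3], 0.31)]
weight []
spare_lid [([269.9, 163.4], 0.71)]
spatula [([374.4, 254.5], 0.7)]
top 394.5848495426694 [0.395 0.115 0.979] [ 0.182 -0.007 -0.983]
hatch [([351.8, 186.2], 0.88)]
tray_end [([354.3, 184.2], 0.56)]
doorway [([354.5, 185.9], 0.9)]
flap [([323.5, 182.3], 0.4)]
tin [([287.7, 176.9], 0.76), ([353.0, 278.2], 0.23)]
pusher [([166.1, 224.1], 0.7), ([164.4, 318.7], 0.67)]
pusher_grip [([163.5, 317.0], 0.9), ([168.9, 222.4], 0.77)]
pusher_notch [([168.5, 219.4], 0.89), ([161.2, 314.3], 0.85)]
tall_tin [([338.0, 107.1], 0.76)]
wide_tin [([282.0, 117.2], 0.55)]
beaker [([229.5, 105.2], 0.71)]
cutter_ring [([285.4, 290.6], 0.57)]
weight [([350.8, 281.1], 0.53)]
spare_lid [([232.1, 281.7], 0.86)]
spatula [([105.0, 168.4], 0.66)]
{'time_s': 1.6, 'joints': array([-58.349,  22.042,   0.454,  -0.   , -68.412, -14.818]), 'joint_velocities': array([ 0.015, -0.022, -0.074, -0.045,  0.059, -0.012]), 'effort': array([ -0.001, -39.046,  18.762,   4.225,   0.015,  -0.   ]), 'tcp_pos': array([ 0.181, -0.598,  0.223]), 'ee_rot': array([[-0.29 ,  0.957,  0.   ],
       [ 0.957,  0.29 , -0.   ],
       [-0.   ,  0.   , -1.   ]]), 'wrist_force': array([-0.801, -0.965,  0.501]), 'moment': array([ 0.003,  0.063, -0.03 ]), 'gripper_width': 0.9988247392874324}
```

View pics/scene0.png

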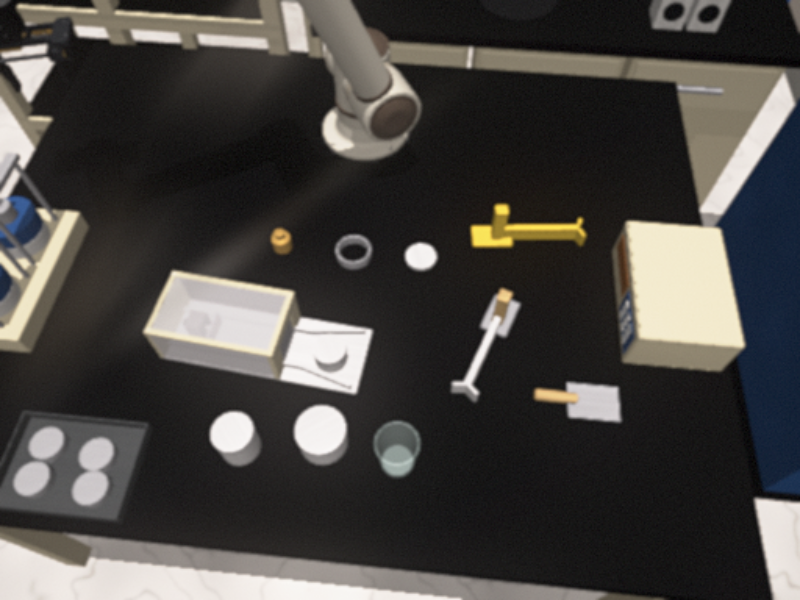

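View pics/top0.png

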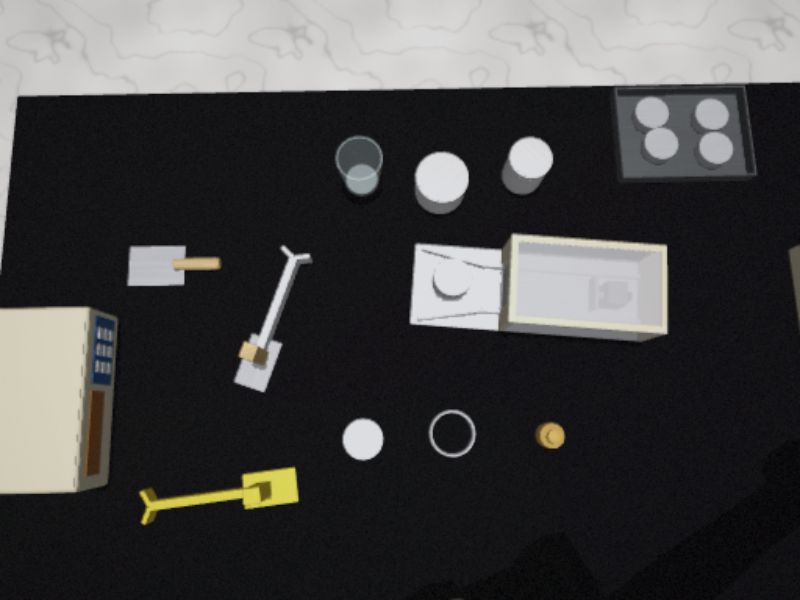

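The wanted pusher is the steel/wood one: handle at scene (503,297)/800 and top (252,352)/800. The look-alike is the yellow one, at scene (500,225) and top (262,490). The chamber opens towards +y-ish (left in top), and the tin is at top (452,277). Next I'll take close crops.

Run:
```python
from h import *
C={n:cam(n)['color'] for n in("scene","top")}
def crop(n,x0,y0,w,h,k):
    im=cv2.resize(C[n][y0:y0+h,x0:x0+w],None,fx=k,fy=k,interpolation=cv2.INTER_CUBIC)
    for x in range(-(-x0//10)*10,x0+w,10):
        X=int((x-x0+.5)*k);cv2.line(im,(X,0),(X,6),(0,255,255),1);
        if x%20==0:cv2.putText(im,str(x),(X-9,16),0,.35,(0,255,255),1)
    for y in range(-(-y0//10)*10,y0+h,10):
        Y=int((y-y0+.5)*k);cv2.line(im,(0,Y),(6,Y),(0,255,255),1);cv2.putText(im,str(y),(8,Y+4),0,.35,(0,255,255),1)
    return im
def stack(a,b,ax):
    m=max(a.shape[1-ax],b.shape[1-ax]);P=lambda i:cv2.copyMakeBorder(i,0,(m-i.shape[0]) if ax==1 else 4,0,(m-i.shape[1]) if ax==0 else 4,0)
    return np.concatenate([P(a),P(b)],ax)
cv2.imwrite('pics/hatch1.png',stack(crop('top',250,146,185,74,4),crop('scene',85,168,160,74,4),0))
cv2.imwrite('pics/push1.png',stack(crop('top',143,148,68,108,5.5),crop('scene',282,178,70,84,5.5),1))
```

```text
(no output)
```

View pics/hatch1.png

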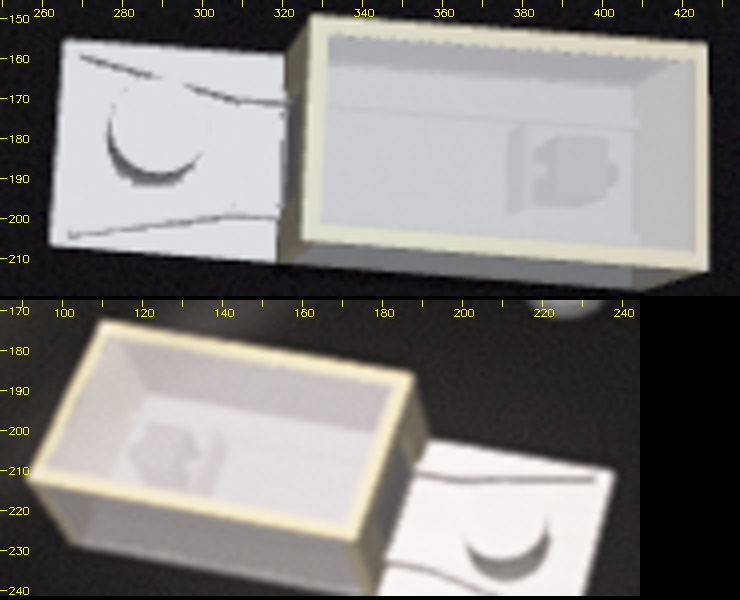

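View pics/push1.png

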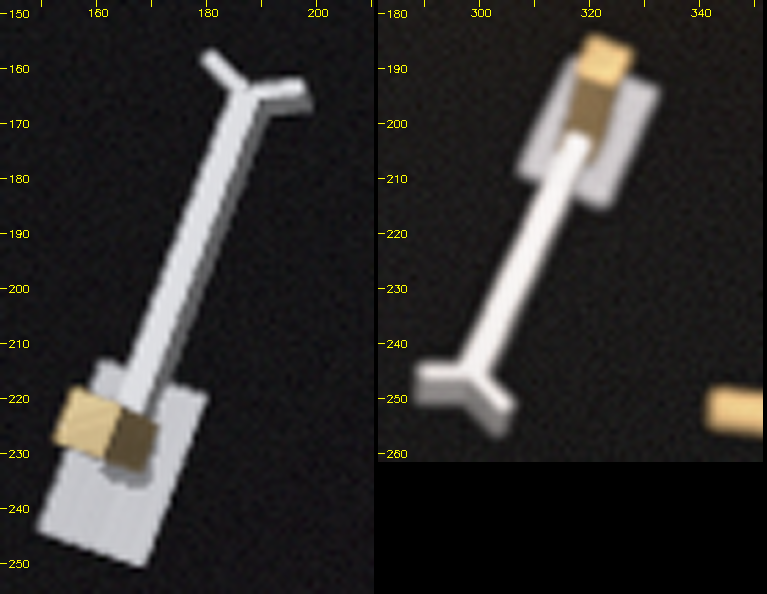

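The crops confirm the choice: steel bar, wooden handle, V head (top-camera notch ≈ (188,163), handle top ≈ (158,224)). The chamber axis is nearly image-horizontal, the tin's top face is ≈ (289.5,176), and the plate's face is ≈ col 376. Next I'll fit the poses.

```bash
cat > fit.py <<'E'
from h import *
from scipy.optimize import least_squares
np.set_printoptions(precision=4,suppress=True)
def pose(p,X):
    X=np.array(X);c,s=np.cos(p[2]),np.sin(p[2]);return np.array([p[0]+c*X[0]-s*X[1],p[1]+s*X[0]+c*X[1],X[2]])
def fit(obs,p0,withz=False):
    f=lambda p:np.concatenate([proj(c,pose(p,X)+np.array([0,0,p[3] if withz else 0]))-uv for c,X,uv in obs])
    r=least_squares(f,list(p0)+[0]*withz,loss='soft_l1',f_scale=1);return r.x,f(r.x).reshape(-1,2)
E
python3 - <<'E'
from fit import *
T=cam('top');S=cam('scene')
H=[(T,(-.14,.066,.004),(265.75,155.5)),(T,(-.14,-.066,.004),(261.75,206.75)),(T,(0,.066,.095),(327,149)),(T,(0,-.066,.095),(325.25,205.5)),(T,(.23,.066,.095),(426.5,156.25)),(T,(.23,-.066,.095),(426.5,213)),(T,(0,-.066,0),(318.75,211)),
(S,(.23,-.066,.095),(110.25,172.5)),(S,(0,-.066,.095),(187.75,185.75)),(S,(0,.066,.095),(173.25,227.5)),(S,(.23,.066,.095),(91.5,212.5)),(S,(-.14,-.066,.004),(238,210))]
P=[(T,(-.012,.011,.09),(152,227.7)),(T,(-.012,-.011,.09),(161.2,231.5)),(T,(.012,.011,.09),(156,217.7)),(T,(.012,-.011,.09),(164.7,221.1)),
(S,(-.012,.011,.09),(328.2,186.6)),(S,(-.012,-.011,.09),(321,183.5)),(S,(.012,.011,.09),(325.9,193.5)),(S,(.012,-.011,.09),(317.9,191)),
(T,(-.05,.025,.006),(149.2,244.2)),(T,(-.05,-.025,.006),(168.9,250.6)),(T,(.03,.025,.006),(160.7,213)),(T,(.03,-.025,.006),(180.1,219.7)),
(T,(.176,.023,.032),(180.5,157)),(T,(.176,-.023,.032),(197.4,162.6))]
a=atz(T,(265,181),.004);b=atz(T,(426,185),.095)
for nm,O in(('hatch',H),('pusher',P)):
    p0=[.45,-.1,-1.57] if nm=='hatch' else [.35,.3,-.35]
    for z in(False,True):
        best=min((fit(O,p0[:2]+[y],z) for y in np.arange(-3.1,3.1,.7)),key=lambda r:np.abs(r[1]).sum())
        print(nm,best[0],np.degrees(best[0][2]));print(best[1].round(1).tolist())
    if nm=='hatch':h=fit(O,best[0][:3])[0]
    else:q=fit(O,best[0][:3])[0]
np.save('hp.npy',np.array([h,q]))
print('handle top tri',tri([(T,(158.4,224.5)),(S,(323.2,188.7))]))
t=atz(T,(289.5,176.2),.04);t2=atz(S,(211.8,225.9),.035);print('tin',t,t2)
def inh(X):
    d=np.array(X)[:2]-h[:2];c,s=np.cos(h[2]),np.sin(h[2]);return [c*d[0]+s*d[1],-s*d[0]+c*d[1]]
print('tin in hatch',inh(t),inh(t2))
for uv in((376.5,177),(376.5,199.5),(380,177)):
  print('plate',[inh(atz(T,uv,z)) for z in(.008,.042)])
for n,uv,z in(('tall',(338,107.1),.06),('wide',(282,117.2),.055),('beaker',(229.5,105.2),.05),('lid',(232,281),.01),('ring',(289,277),.01)):
  X=atz(T,uv,z);print(n,X,inh(X))
E
```

```text
hatch [ 0.5907 -0.063   4.6168] 264.52076692156817
[[-0.3, 0.4], [0.1, 0.1], [-0.1, 0.6], [-0.6, 0.1], [-0.6, 0.6], [-0.2, 0.1], [-1.2, 0.3], [-0.6, 0.5], [-0.7, 0.6], [-0.6, 0.1], [-0.7, 0.1], [-1.0, 0.9]]
hatch [ 0.5907 -0.0623 -1.6657  0.0028] -95.43598823751088
[[-0.6, 0.2], [-0.1, 0.0], [-0.2, 0.3], [-0.7, -0.1], [-0.3, 0.2], [0.1, -0.1], [-1.2, 0.1], [-0.7, 0.0], [-0.6, 0.1], [-0.5, -0.3], [-0.8, -0.4], [-0.8, 0.4]]
pusher [ 0.4905  0.3207 -0.3443] -19.725559711809154
[[-0.4, 0.3], [-0.5, -0.4], [-0.6, 0.3], [-0.2, -0.1], [-1.1, 0.3], [-1.2, 0.6], [-1.8, -0.1], [-1.2, -0.5], [-0.1, -0.1], [-0.7, 0.1], [0.0, 0.3], [-0.5, 0.0], [-0.3, -0.2], [0.2, -0.1]]
pusher [ 0.4905  0.3207 -0.3442 -0.0003] -19.721288895794817
[[-0.4, 0.3], [-0.4, -0.4], [-0.6, 0.3], [-0.2, -0.1], [-1.1, 0.3], [-1.2, 0.6], [-1.8, -0.0], [-1.2, -0.4], [-0.1, -0.1], [-0.7, 0.1], [0.0, 0.3], [-0.5, 0.0], [-0.3, -0.2], [0.2, -0.0]]
handle top tri (array([0.4904, 0.3222, 0.0895]), [np.float64(0.9602867047506701), np.float64(0.7583190501762955)])
tin [0.6073 0.0144 0.04  ] [0.6108 0.0219 0.035 ]
tin in hatch [np.fl
[... 349 characters left out ...]
7)], [np.float64(0.13361064257873778), np.float64(-0.033083685886079586)]]
plate [[np.float64(0.1520964722905453), np.float64(0.031707830705647644)], [np.float64(0.14120960362941543), np.float64(0.023195048525386813)]]
tall [ 0.7751 -0.1101  0.06  ] [np.float64(0.029260220004894096), np.float64(0.18807470334640344)]
wide [0.7536 0.0287 0.055 ] [np.float64(-0.1068462631992414), np.float64(0.15335258113736294)]
beaker [0.7897 0.1582 0.05  ] [np.float64(-0.2392032393547803), np.float64(0.1769645395077078)]
lid [0.3596 0.1591 0.01  ] [np.float64(-0.19905288013864453), np.float64(-0.2513028676549274)]
ring [0.366  0.0221 0.01  ] [np.float64(-0.06323760754758913), np.float64(-0.23181030453392162)]
```

```bash
cat > go.py <<'E'
# usage: go.py x y z yaw_of_tool_x(deg): prints tool-frame shift (mm) and turn about tool z (deg)
import sys
from h import *
def to(x,y,z,yaw):
    s=sense();R=s['ee_rot'];d=R.T@(np.array([x,y,z])-s['tcp_pos'])*1000
    cur=np.degrees(np.arctan2(R[1,0],R[0,0]));t=-((yaw-cur+180)%360-180)
    print('t',round(s['time_s'],2),'tcp',s['tcp_pos'].round(4),'tilt',np.round(R[:,2],3),'yaw',round(cur,2),'F',s['wrist_force'].round(2),'w',round(s['gripper_width'],3),'j',s['joints'].round(0))
    print('shift',d.round(1),'turn z',round(t,2))
if __name__=='__main__':to(*map(float,sys.argv[1:]))
E
python3 -m creep '[[34,41.6,0,0,0,0,1],[34,41.6,0,0,0,0,1],[34,41.6,0,0,0,0,1],[34,41.6,0,0,0,0,1],[34,41.6,0,0,0,0,1],[34,41.6,0,0,0,0,1],[34,41.6,0,0,0,0,1],[34,41.6,0,0,0,0,1],[34,41.6,0,0,0,0,1],[34,41.6,0,0,0,0,1]]'
python3 -m creep '[[44.7,14.7,0,0,0,0,1],[44.7,14.7,0,0,0,0,1],[44.7,14.7,0,0,0,0,1],[44.7,14.7,0,0,0,0,1],[44.7,14.7,0,0,0,0,1],[44.7,14.7,0,0,0,0,1],[44.7,14.7,0,0,0,0,1],[44.7,14.7,0,0,0,0,1],[44.7,14.7,0,0,0,0,1],[44.7,14.7,0,0,0,0,1]]'
python3 -m creep '[[0,0,0,0,0,-10.3,1],[0,0,0,0,0,-10.3,1],[0,0,0,0,0,-10.3,1],[0,0,0,0,0,-10.3,1],[0,0,0,0,0,-10.3,1],[0,0,0,0,0,-10.3,1],[0,0,0,0,0,-10.3,1],[0,0,0,0,0,-10.3,1],[0,0,0,0,0,-10.3,1],[0,0,0,0,0,-10.3,1]]'
python3 go.py .4905 .3207 .041 250.3
```

```text
time_s: 3.05
tcp_pos: [0.4816, -0.1507, 0.223]
ee_rot: [[-0.29, 0.957, 0.001], [0.957, 0.29, -0.0], [-0.0, 0.001, -1.0]]
wrist_force: [0.7, 0.2, -0.1]
gripper_width: 0.999
time_s: 4.3
tcp_pos: [0.4919, 0.3197, 0.2228]
ee_rot: [[-0.29, 0.957, 0.0], [0.957, 0.29, 0.0], [0.0, 0.0, -1.0]]
wrist_force: [0.7, 0.1, -0.4]
gripper_width: 1.002
time_s: 5.55
tcp_pos: [0.492, 0.3181, 0.2226]
ee_rot: [[-0.865, -0.503, 0.0], [-0.503, 0.865, 0.0], [-0.0, 0.0, -1.0]]
wrist_force: [0.0, -0.5, -0.2]
gripper_width: 0.999
t 5.55 tcp [0.492  0.3181 0.2226] tilt [ 0.  0. -1.] yaw -149.83 F [ 0.05 -0.53 -0.2 ] w 0.999 j [ 49.  18.  -5.  -0. -67. -19.]
shift [ -0.    3.  181.6] turn z -40.13
```

```bash
python3 -m creep '[[0,3,10,0,0,-10,1],[0,0,20,0,0,-10,1],[0,0,20,0,0,-10,1],[0,0,20,0,0,-10.1,1],[0,0,15,0,0,0,1],[0,0,10,0,0,0,1],[0,0,5,0,0,0,1],[0,0,0,0,0,0,1],[0,0,0,0,0,0,1],[0,0,0,0,0,0,1]]'
python3 go.py .4905 .3207 .041 250.3
python3 - <<'E'
from h import *
o=[]
for n,b in(('top',(120,170,100,75)),('scene',(270,140,100,75))):
    c=cam(n)['color'];x,y,w,h=b;o.append(cv2.resize(c[y:y+h,x:x+w],None,fx=4,fy=4,interpolation=2))
cv2.imwrite('pics/pre.png',np.concatenate(o,1))
E
```

```text
time_s: 6.8
tcp_pos: [0.4907, 0.321, 0.1231]
ee_rot: [[-0.343, -0.939, 0.001], [-0.939, 0.343, 0.001], [-0.001, -0.0, -1.0]]
wrist_force: [0.1, 0.1, -0.5]
gripper_width: 1.0
t 6.8 tcp [0.4907 0.321  0.1231] tilt [ 0.001  0.001 -1.   ] yaw -110.07 F [ 0.08  0.06 -0.5 ] w 1.0 j [ 49.  23. -13.   0. -54.  21.]
shift [ 0.4  0.1 82.1] turn z -0.37
```

View pics/pre.png

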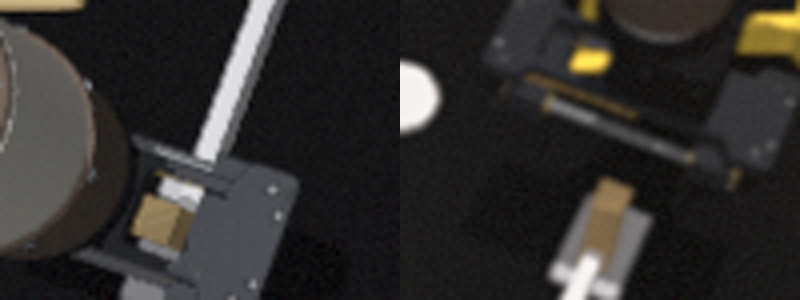

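The handle (crop (165,222) and (612,193)) sits between the open fingers, aligned with the bar. I'll descend and close.

```bash
python3 -m creep '[[0,0,10,0,0,-0.4,1],[0,0,12,0,0,0,1],[0,0,15,0,0,0,1],[0,0,15,0,0,0,1],[0,0,12,0,0,0,1],[0,0,10,0,0,0,1],[0,0,8,0,0,0,1],[0,0,0,0,0,0,1],[0,0,0,0,0,0,0.6],[0,0,0,0,0,0,0.4]]'
python3 -m creep '[[0,0,0,0,0,0,0.3],[0,0,0,0,0,0,0.2],[0,0,0,0,0,0,0.1],[0,0,0,0,0,0,0],[0,0,0,0,0,0,0],[0,0,0,0,0,0,0],[0,0,0,0,0,0,0],[0,0,0,0,0,0,0],[0,0,-4,0,0,0,0],[0,0,-4,0,0,0,0]]'
python3 go.py .622 .265 .101 174.5
```

```text
time_s: 8.15
tcp_pos: [0.4908, 0.321, 0.0411]
ee_rot: [[-0.336, -0.942, 0.001], [-0.942, 0.336, 0.001], [-0.001, -0.0, -1.0]]
wrist_force: [0.4, 0.3, 0.7]
gripper_width: 0.854
time_s: 9.4
tcp_pos: [0.4899, 0.3201, 0.0482]
ee_rot: [[-0.337, -0.942, -0.001], [-0.942, 0.337, -0.001], [0.002, 0.001, -1.0]]
wrist_force: [0.5, 0.2, -3.4]
gripper_width: 0.249
t 9.4 tcp [0.4899 0.3201 0.0482] tilt [-0.001 -0.001 -1.   ] yaw -109.69 F [ 0.54  0.21 -3.41] w 0.249 j [ 49.  28. -17.  -0. -44.  21.]
shift [   7.5 -142.9  -52.9] turn z 75.81
```

```bash
python3 -m creep '[[0,0,-10,0,0,0,0],[0,0,-14,0,0,6,0],[0,0,-14,0,0,8.5,0],[0,0,-8,0,0,9,0],[0,0,-4,0,0,9,0],[0,0,0,0,0,9,0],[0,0,0,0,0,9,0],[0,0,0,0,0,9,0],[0,0,0,0,0,9,0],[0,0,0,0,0,7,0]]'
python3 go.py .622 .265 .061 174.5
```

```text
time_s: 10.65
tcp_pos: [0.4905, 0.3207, 0.0992]
ee_rot: [[-0.996, 0.094, 0.0], [0.094, 0.996, 0.001], [-0.0, 0.001, -1.0]]
wrist_force: [0.3, 0.3, -3.4]
gripper_width: 0.248
t 10.65 tcp [0.4905 0.3207 0.0992] tilt [ 0.     0.001 -1.   ] yaw 174.58 F [ 0.31  0.28 -3.39] w 0.248 j [ 49.  25. -14.  -0. -51. -54.]
shift [-136.1  -43.1   38.2] turn z 0.08
```

```bash
python3 -m creep '[[-10,0,0,0,0,0,0],[-18,-5,0,0,0,0,0],[-20,-7,0,0,0,0,0],[-20,-7,0,0,0,0,0],[-20,-7,5,0,0,0.1,0],[-18,-7,5,0,0,0,0],[-16,-6,5,0,0,0,0],[-10,-4,5,0,0,0,0],[-4,0,5,0,0,0,0],[0,0,3,0,0,0,0]]'
python3 go.py .622 .265 .061 174.5
python3 - <<'E'
from h import *
def crop(n,x0,y0,w,h,k):
    im=cv2.resize(cam(n)['color'][y0:y0+h,x0:x0+w],None,fx=k,fy=k,interpolation=cv2.INTER_CUBIC)
    for x in range(-(-x0//10)*10,x0+w,10):
        X=int((x-x0+.5)*k);cv2.line(im,(X,0),(X,6),(0,255,255),1);cv2.putText(im,str(x),(X-9,16),0,.35,(0,255,255),1)
    for y in range(-(-y0//10)*10,y0+h,10):
        Y=int((y-y0+.5)*k);cv2.line(im,(0,Y),(6,Y),(0,255,255),1);cv2.putText(im,str(y),(8,Y+4),0,.35,(0,255,255),1)
    return im
cv2.imwrite('pics/mid.png',np.concatenate([crop('top',170,140,150,74,5)[:,:750],crop('scene',180,190,150,44,5)]))
E
```

```text
time_s: 11.9
tcp_pos: [0.6218, 0.2656, 0.07]
ee_rot: [[-0.996, 0.092, -0.001], [0.092, 0.996, -0.0], [0.001, -0.0, -1.0]]
wrist_force: [-0.1, -0.4, -2.7]
gripper_width: 0.253
t 11.9 tcp [0.6218 0.2656 0.07  ] tilt [-0.001 -0.    -1.   ] yaw 174.74 F [-0.09 -0.4  -2.69] w 0.253 j [ 37.  34.  -2.  -0. -54. -42.]
shift [-0.3 -0.6  9. ] turn z 0.24
```

View pics/mid.png

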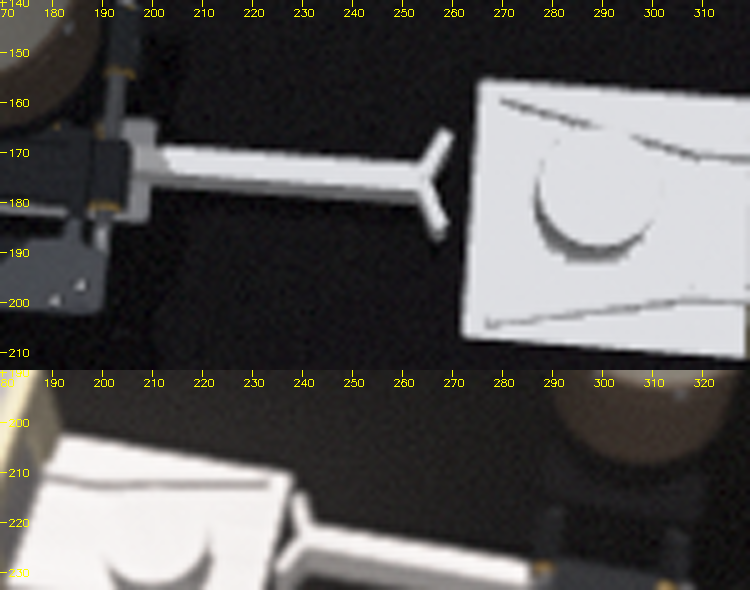

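The pusher hangs straight behind the tray (head tips ≈ (259.5,165.5) and (257,187) in the top view), with the tin's top face around (289,176). Now the head's offset from the lane axis.

Run:
```python
from h import *
np.set_printoptions(precision=4,suppress=True)
h,q=np.load('hp.npy')
def inh(X):
    d=np.array(X)[:2]-h[:2];c,s=np.cos(h[2]),np.sin(h[2]);return np.array([c*d[0]+s*d[1],-s*d[0]+c*d[1]])
T=cam('top')
for u in((259.5,165.5),(257.1,187.1),(255.5,174),(262.,0)):
  if u[1]:print(inh(atz(T,u,.061)))
s=sense();print('tcp',inh(s['tcp_pos']))
# bar edges upper & lower of top face: left end, right end
for u in((203,168.5),(252,172)):print('bar far edge',inh(atz(T,u,.061)))
print('tin',inh(atz(T,(289.3,176.5),.04)), inh(atz(T,(287.5,188.9),.04)),inh(atz(T,(276.9,179.5),.04)))
```

```text
[-0.1537  0.0251]
[-0.1556 -0.028 ]
[-0.1617  0.0035]
tcp [-0.3304 -0.0008]
bar far edge [-0.2879  0.0075]
bar far edge [-0.1704  0.0078]
tin [-0.0791  0.0084] [-0.0817 -0.0227] [-0.1088 -0.0014]
```

```bash
python3 -m creep '[[-2,0,3,0,0,0.2,0],[-2,0,5,0,0,0,0],[-2,0,5,0,0,0,0],[-2,0,4,0,0,0,0],[0,0,3,0,0,0,0],[0,0,1,0,0,0,0],[0,-4,0,0,0,0,0],[0,-8,0,0,0,0,0],[0,-8,0,0,0,0,0],[0,-8,0,0,0,0,0]]'
python3 -m creep '[[0,-5,0,0,0,0,0],[0,-4,0,0,0,0,0],[0,-3,0,0,0,0,0],[0,-3,0,0,0,0,0],[0,-3,0,0,0,0,0],[0,-3,0,0,0,0,0],[0,-3,0,0,0,0,0],[0,-3,0,0,0,0,0],[0,-3,0,0,0,0,0],[0,0,0,0,0,0,0]]'
cat > st.py <<'E'
from h import *
h,q=np.load('hp.npy')
def inh(X):
    d=np.array(X)[:2]-h[:2];c,s=np.cos(h[2]),np.sin(h[2]);return np.array([c*d[0]+s*d[1],-s*d[0]+c*d[1]])
if __name__=='__main__':
    s=sense();F=s['wrist_force'];p=inh(s['tcp_pos'])*1000;R=s['ee_rot']
    a=np.array([np.cos(h[2]),np.sin(h[2])]);print('t',round(s['time_s'],2),'handle xy',p.round(1),'z',round(s['tcp_pos'][2]*1000,1),'yaw',round(np.degrees(np.arctan2(R[1,0],R[0,0])),2),'Fback',round(float(-F[:2]@a),2),'F',F.round(1),'M',s['moment'].round(2),'w',round(s['gripper_width'],3),'tin if in notch',round(p[0]+199,1))
E
python3 st.py
python3 - <<'E'
from h import *
c=cam('top')['color'];a=cv2.resize(c[140:220,200:350],None,fx=5,fy=5,interpolation=2)
c=cam('scene')['color'];b=cv2.resize(c[195:235,150:300],None,fx=5,fy=5,interpolation=2)
cv2.imwrite('pics/contact.png',np.concatenate([a,b]))
E
```

```text
time_s: 13.3
tcp_pos: [0.6273, 0.2362, 0.0498]
ee_rot: [[-0.995, 0.096, 0.0], [0.096, 0.995, 0.0], [-0.0, 0.0, -1.0]]
wrist_force: [0.3, 0.1, -3.4]
gripper_width: 0.25
time_s: 14.55
tcp_pos: [0.6245, 0.2067, 0.0496]
ee_rot: [[-0.995, 0.095, 0.0], [0.095, 0.995, -0.0], [-0.0, -0.0, -1.0]]
wrist_force: [0.9, 0.3, -2.6]
gripper_width: 0.254
t 14.55 handle xy [-271.7    7.9] z 49.6 yaw 174.54 Fback 0.43 F [ 0.9  0.3 -2.6] M [ 0.26 -0.02  0.04] w 0.254 tin if in notch -72.7
```

View pics/contact.png

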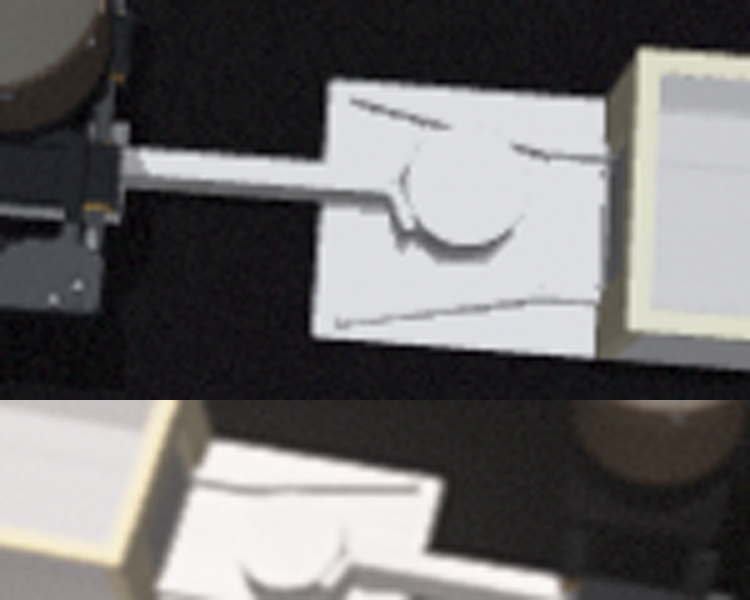

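The tin sits in the V notch (top crop (465,185)). I'll push slowly and bring it back to the lane axis.

```bash
python3 -m creep '[[0,-2,0,0,0,0,0],[1,-3,0,0,0,0,0],[1,-4,0,0,0,0,0],[1,-4,0,0,0,0,0],[1,-4,0,0,0,0,0],[1,-4,0,0,0,0,0],[1,-4,0,0,0,0,0],[1,-4,0,0,0,0,0],[1,-3,0,0,0,0,0],[0,-3,0,0,0,0,0]]' |head -1; python3 st.py
python3 -m creep '[[0,-3,0,0,0,0,0],[0,-4,0,0,0,0,0],[0,-4,0,0,0,0,0],[0,-4,0,0,0,0,0],[0,-4,0,0,0,0,0],[0,-4,0,0,0,0,0],[0,-4,0,0,0,0,0],[0,-4,0,0,0,0,0],[0,-4,0,0,0,0,0],[0,-4,0,0,0,0,0]]'|head -1; python3 st.py
```

```text
time_s: 15.9
t 15.9 handle xy [-236.9   -0.4] z 49.5 yaw 174.52 Fback 1.18 F [ 0.7  1.1 -3. ] M [0.55 0.01 0.01] w 0.25 tin if in notch -37.9
time_s: 17.15
t 17.15 handle xy [-1.981e+02  1.000e-01] z 49.7 yaw 174.55 Fback 4.95 F [ 0.4  4.9 -2.4] M [ 1.62 -0.07  0.02] w 0.255 tin if in notch 0.9
```

```bash
python3 -m creep '[[0,-4,0,0,0,0,0],[0,-4,0,0,0,0,0],[0,-4,0,0,0,0,0],[0,-4,0,0,0,0,0],[0,-4,0,0,0,0,0],[0,-4,0,0,0,0,0],[0,-4,0,0,0,0,0],[0,-4,0,0,0,0,0],[0,-4,0,0,0,0,0],[0,-4,0,0,0,0,0]]' |head -1; python3 st.py
python3 -m creep '[[0,-4,0,0,0,0,0],[0,-4,0,0,0,0,0],[0,-4,0,0,0,0,0],[0,-4,0,0,0,0,0],[0,-4,0,0,0,0,0],[0,-4,0,0,0,0,0],[0,-3,0,0,0,0,0],[0,-3,0,0,0,0,0],[0,-2,0,0,0,0,0],[0,0,0,0,0,0,0]]'|head -1; python3 st.py
```

```text
time_s: 18.4
t 18.4 handle xy [-157.7   -0.3] z 49.5 yaw 174.53 Fback 3.84 F [ 0.5  3.8 -2.5] M [1.12 0.01 0.04] w 0.254 tin if in notch 41.3
time_s: 19.65
t 19.65 handle xy [-125.7   -0.3] z 49.5 yaw 174.53 Fback 2.32 F [-0.6  2.4 -2.8] M [ 0.73 -0.06  0.1 ] w 0.251 tin if in notch 73.3
```

```bash
python3 -m creep '[[0,-2,0,0,0,0,0],[0,-3,0,0,0,0,0],[0,-3,0,0,0,0,0],[0,-3,0,0,0,0,0],[0,-3,0,0,0,0,0],[0,-2,0,0,0,0,0],[0,-2,0,0,0,0,0],[0,-1,0,0,0,0,0],[0,-1,0,0,0,0,0],[0,-1,0,0,0,0,0]]' |head -1; python3 st.py
python3 -m creep '[[0,-1,0,0,0,0,0],[0,-1,0,0,0,0,0],[0,-1,0,0,0,0,0],[0,-1,0,0,0,0,0],[0,-1,0,0,0,0,0],[0,-1,0,0,0,0,0],[0,-1,0,0,0,0,0],[0,-1,0,0,0,0,0],[0,-1,0,0,0,0,0],[0,-1,0,0,0,0,0]]' |head -1; python3 st.py
python3 - <<'E'
from h import *
c=cam('top')['color'];a=cv2.resize(c[145:220,285:435],None,fx=5,fy=5,interpolation=2)
c=cam('scene')['color'];b=cv2.resize(c[190:235,85:235],None,fx=5,fy=5,interpolation=2)
cv2.imwrite('pics/inside.png',np.concatenate([a,b]))
E
```

```text
time_s: 20.9
t 20.9 handle xy [-104.9   -0.4] z 49.3 yaw 174.52 Fback 2.07 F [ 0.3  2.1 -4. ] M [ 1.05 -0.02  0.  ] w 0.253 tin if in notch 94.1
time_s: 22.15
t 22.15 handle xy [-95.   -0.2] z 49.5 yaw 174.54 Fback 1.64 F [-0.3  1.7 -4.9] M [ 1.03 -0.05 -0.01] w 0.251 tin if in notch 104.0
```

View pics/inside.png

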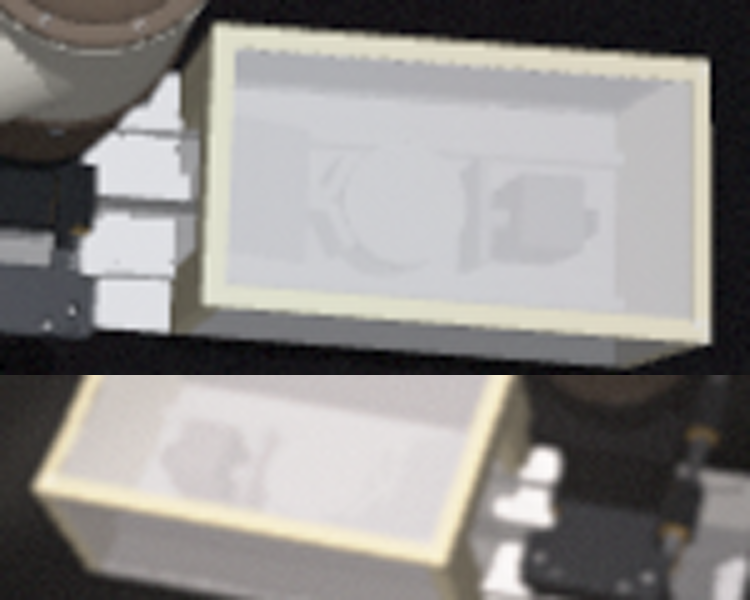

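The tin is inside and seated in the notch, with its top's right edge at crop (465,200) almost at the plate's face. I'll creep on by force.

```bash
python3 -m creep '[[0,-1,0,0,0,0,0],[0,-1,0,0,0,0,0],[0,-1,0,0,0,0,0],[0,-1,0,0,0,0,0],[0,-1,0,0,0,0,0],[0,0,0,0,0,0,0],[0,0,0,0,0,0,0],[0,0,0,0,0,0,0],[0,0,0,0,0,0,0],[0,0,0,0,0,0,0]]' |head -1; python3 st.py
```

```text
time_s: 23.5
t 23.5 handle xy [-90.   -0.2] z 49.5 yaw 174.53 Fback 0.79 F [ 0.2  0.8 -5.6] M [ 0.58 -0.01 -0.02] w 0.248 tin if in notch 109.0
```

```bash
for i in 1; do python3 -m creep '[[0,-0.5,0,0,0,0,0],[0,-0.5,0,0,0,0,0],[0,-0.5,0,0,0,0,0],[0,-0.5,0,0,0,0,0],[0,-0.5,0,0,0,0,0],[0,-0.5,0,0,0,0,0],[0,-0.5,0,0,0,0,0],[0,-0.5,0,0,0,0,0],[0,-0.5,0,0,0,0,0],[0,-0.5,0,0,0,0,0]]' |head -1; done; python3 st.py
```

```text
time_s: 24.75
t 24.75 handle xy [-86.6   0.5] z 50.0 yaw 174.52 Fback 7.76 F [ 0.5  7.7 -3. ] M [ 2.6   0.13 -0.17] w 0.252 tin if in notch 112.4
```

```bash
python3 -m creep '[[0,-0.5,0,0,0,0,0],[0,-0.5,0,0,0,0,0],[0,-0.5,0,0,0,0,0],[0,-0.5,0,0,0,0,0],[0,0,0,0,0,0,0],[0,0,0,0,0,0,0],[0,0,0,0,0,0,0],[0,0,0,0,0,0,0],[0,0,0,0,0,0,0],[0,0,0,0,0,0,0]]' |head -1;python3 st.py
```

```text
time_s: 26.0
t 26.0 handle xy [-85.    0.6] z 50.1 yaw 174.52 Fback 8.59 F [ 0.1  8.6 -2.1] M [ 2.89  0.13 -0.19] w 0.252 tin if in notch 114.0
```

```bash
python3 -m creep '[[0,-0.5,0,0,0,0,0],[0,-0.5,0,0,0,0,0],[0,-0.5,0,0,0,0,0],[0,-0.5,0,0,0,0,0],[0,-0.5,0,0,0,0,0],[0,0,0,0,0,0,0],[0,0,0,0,0,0,0],[0,0,0,0,0,0,0],[0,0,0,0,0,0,0],[0,0,0,0,0,0,0]]' |head -1;python3 st.py
python3 - <<'E'
from h import *
c=cam('top')['color'];a=cv2.resize(c[145:220,285:435],None,fx=5,fy=5,interpolation=2)
cv2.imwrite('pics/press.png',np.concatenate([cv2.imread('pics/hatch1.png')[10:250,140:740][:, :],cv2.resize(a,(600,300))]))
E
```

```text
time_s: 27.25
t 27.25 handle xy [-83.1   0.9] z 50.2 yaw 174.51 Fback 10.22 F [-0.1 10.3 -2. ] M [ 3.39  0.19 -0.27] w 0.246 tin if in notch 115.9
```

View pics/press.png

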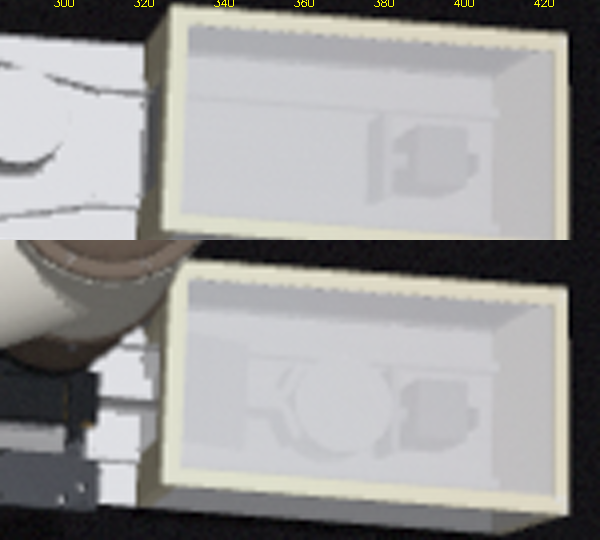

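Force is 10.2 N, of which 1.6–2 N was sliding drag, so the plate is about 5–6 mm in. The picture agrees: the plate's face shifted by roughly 10 crop px ≈ 6 mm. A last slight nudge, then gently back out.

```bash
python3 -m creep '[[0,-0.5,0,0,0,0,0],[0,0,0,0,0,0,0],[0,0,0,0,0,0,0],[0,0,0,0,0,0,0],[0,0.5,0,0,0,0,0],[0,1,0,0,0,0,0],[0,1,0,0,0,0,0],[0,1,0,0,0,0,0],[0,1,0,0,0,0,0],[0,1,0,0,0,0,0]]' |head -1;python3 st.py
python3 -m creep '[[0,1,0,0,0,0,0],[0,1,0,0,0,0,0],[0,1.5,0,0,0,0,0],[0,2,0,0,0,0,0],[0,3,0,0,0,0,0],[0,4,0,0,0,0,0],[0,4,0,0,0,0,0],[0,4,0,0,0,0,0],[0,4,0,0,0,0,0],[0,4,0,0,0,0,0]]' |head -1;python3 st.py
```

```text
time_s: 28.55
t 28.55 handle xy [-85.3  -0.2] z 49.5 yaw 174.54 Fback 2.29 F [ 0.2  2.3 -4.6] M [ 1.16 -0.1   0.06] w 0.251 tin if in notch 113.7
time_s: 29.8
t 29.8 handle xy [-1.144e+02 -1.000e-01] z 49.6 yaw 174.54 Fback -1.8 F [-0.4 -1.8 -5.5] M [0.11 0.08 0.05] w 0.248 tin if in notch 84.6
```

Run:
```python
import cv2,numpy as np
i=cv2.cvtColor(cv2.imread('pics/press.png'),6).astype(int)
for y0 in(118,185,195):
    print('rest ',y0,i[y0-2:y0+3,356:412:2].mean(0).round().astype(int).tolist()); yb=240+y0+14
    print('press',y0,i[yb-2:yb+3,356:412:2].mean(0).round().astype(int).tolist())
```

```text
rest  118 [204, 204, 204, 204, 204, 203, 202, 200, 199, 196, 194, 192, 190, 191, 195, 198, 198, 199, 200, 201, 202, 202, 202, 202, 201, 201, 200, 200]
press 118 [206, 206, 206, 206, 206, 206, 205, 205, 206, 206, 206, 204, 202, 197, 195, 193, 192, 194, 196, 199, 200, 201, 203, 204, 203, 203, 203, 202]
rest  185 [204, 204, 204, 204, 202, 199, 194, 190, 190, 190, 190, 190, 190, 193, 197, 199, 199, 196, 192, 188, 186, 186, 186, 186, 186, 186, 186, 186]
press 185 [206, 207, 207, 206, 206, 206, 206, 206, 206, 204, 200, 196, 194, 193, 192, 192, 192, 195, 199, 201, 201, 196, 190, 185, 186, 188, 188, 188]
rest  195 [204, 204, 204, 202, 201, 197, 193, 190, 190, 190, 190, 191, 192, 194, 196, 198, 198, 198, 198, 198, 196, 195, 194, 193, 193, 193, 192, 192]
press 195 [204, 204, 205, 205, 205, 204, 204, 203, 200, 196, 194, 192, 192, 192, 192, 192, 192, 194, 197, 199, 200, 198, 196, 194, 195, 195, 195, 194]
```

The saved pictures show the plate moved ~2.1 px ≈ 5.3 mm before the last 0.5 mm nudge, so about half way. I'll keep withdrawing.

```bash
python3 -m creep '[[0,4,0,0,0,0,0],[0,4,0,0,0,0,0],[0,4,0,0,0,0,0],[0,4,0,0,0,0,0],[0,4,0,0,0,0,0],[0,4,0,0,0,0,0],[0,4,0,0,0,0,0],[0,4,0,0,0,0,0],[0,4,0,0,0,0,0],[0,4,0,0,0,0,0]]' |head -1;python3 st.py
python3 -m creep '[[0,4,0,0,0,0,0],[0,4,0,0,0,0,0],[0,4,0,0,0,0,0],[0,4,0,0,0,0,0],[0,4,0,0,0,0,0],[0,4,0,0,0,0,0],[0,4,0,0,0,0,0],[0,4,0,0,0,0,0],[0,4,0,0,0,0,0],[0,4,0,0,0,0,0]]' |head -1;python3 st.py
python3 -m creep '[[0,6,0,0,0,0,0],[0,8,0,0,0,0,0],[0,10,0,0,0,0,0],[0,12,0,0,0,0,0],[0,14,0,0,0,0,0],[0,16,0,0,0,0,0],[0,18,0,0,0,0,0],[0,20,0,0,0,0,0],[0,18,0,0,0,0,0],[0,14,0,0,0,0,0]]' |head -1;python3 st.py
```

```text
time_s: 31.05
t 31.05 handle xy [-1.545e+02 -1.000e-01] z 49.6 yaw 174.53 Fback 1.27 F [ 0.5  1.2 -4.7] M [ 0.82  0.04 -0.03] w 0.253 tin if in notch 44.5
time_s: 32.3
t 32.3 handle xy [-194.3   -0.2] z 49.5 yaw 174.54 Fback 0.12 F [-0.9  0.2 -2.6] M [0.13 0.07 0.04] w 0.251 tin if in notch 4.7
time_s: 33.55
t 33.55 handle xy [-3.315e+02 -3.000e-01] z 49.5 yaw 174.57 Fback -0.52 F [ 0.1 -0.5 -2.6] M [0.08 0.08 0.01] w 0.252 tin if in notch -132.5
```

```bash
python3 -m creep '[[0,8,0,0,0,0,0],[0,4,0,0,0,0,0],[0,0,1,0,0,0,0],[0,0,2,0,0,0,0],[0,0,2,0,0,0,0],[0,0,1,0,0,0,0],[0,0,1,0,0,0,0],[0,0,1,0,0,0,0],[0,0,0.5,0,0,0,0],[0,0,0,0,0,0,0]]' |head -1;python3 st.py
python3 - <<'E'
from h import *
c=cam('top')['color'];a=cv2.resize(c[140:220,180:430],None,fx=3.2,fy=3.2,interpolation=2)
c=cam('scene')['color'];b=cv2.resize(c[165:255,85:335],None,fx=3.2,fy=3.2,interpolation=2)
cv2.imwrite('pics/down.png',np.concatenate([a,b]))
E
```

```text
time_s: 34.8
t 34.8 handle xy [-3.421e+02 -2.000e-01] z 41.0 yaw 174.54 Fback -0.24 F [-0.1 -0.2 -3. ] M [ 0.11  0.05 -0.02] w 0.251 tin if in notch -143.1
```

View pics/down.png

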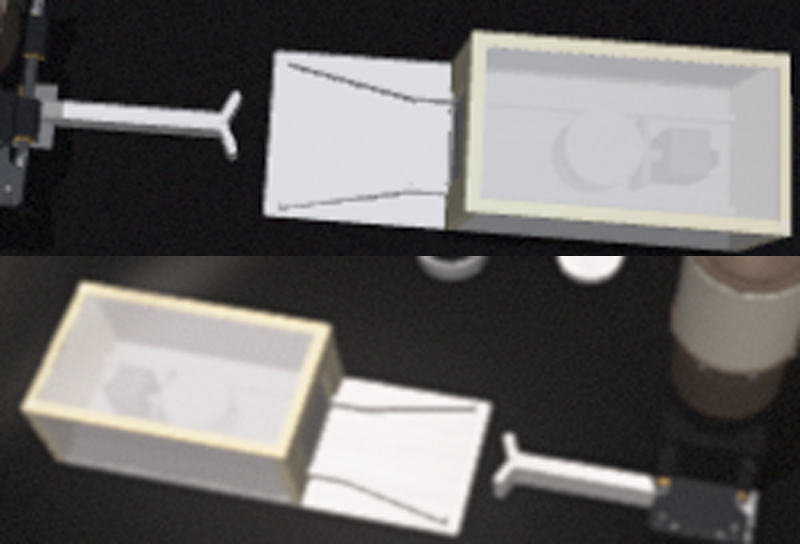

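The tin stands upright inside and the flap is shut in the doorway. The pusher's head is clear of the tray. Fz still carries its weight, so I'll lower a little more.

```bash
python3 -m creep '[[0,0,0.3,0,0,0,0],[0,0,0.3,0,0,0,0],[0,0,0.4,0,0,0,0],[0,0,0,0,0,0,0],[0,0,0,0,0,0,0],[0,0,0,0,0,0,0],[0,0,0,0,0,0,0],[0,0,0,0,0,0,0],[0,0,0,0,0,0,0],[0,0,0,0,0,0,0]]' |head -1;python3 st.py
```

```text
time_s: 36.15
t 36.15 handle xy [-3.422e+02 -1.000e-01] z 40.6 yaw 174.54 Fback 0.35 F [-1.6  0.5  5.2] M [-0.1   0.91 -0.01] w 0.248 tin if in notch -143.2
```

```bash
python3 -m creep '[[0,0,-0.3,0,0,0,0],[0,0,0,0,0,0,0.3],[0,0,0,0,0,0,0.35],[0,0,0,0,0,0,0.4],[0,0,0,0,0,0,0.5],[0,0,0,0,0,0,0.6],[0,0,0,0,0,0,0.8],[0,0,0,0,0,0,1],[0,0,0,0,0,0,1],[0,0,0,0,0,0,1]]';python3 st.py
python3 -m creep '[[0,0,0,0,0,0,1],[0,0,-4,0,0,0,1],[0,0,-8,0,0,0,1],[0,0,-12,0,0,0,1],[0,0,-16,0,0,0,1],[0,0,-20,0,0,0,1],[0,0,-25,0,0,0,1],[0,0,-25,0,0,0,1],[0,0,-20,0,0,0,1],[0,0,-10,0,0,0,1]]' |head -2
python3 - <<'E'
from h import *
c=cam('top')['color'];a=cv2.resize(c[140:220,160:430],None,fx=2.9,fy=2.9,interpolation=2)
C=cam('scene');c=C['color'];b=cv2.resize(c[130:255,85:355],None,fx=2.9,fy=2.9,interpolation=2)
cv2.imwrite('pics/end.png',np.concatenate([a,b]))
E
```

```text
time_s: 37.4
tcp_pos: [0.6232, 0.2775, 0.0404]
ee_rot: [[-0.995, 0.095, 0.0], [0.095, 0.995, 0.0], [-0.0, 0.0, -1.0]]
wrist_force: [0.8, -0.2, 0.4]
gripper_width: 0.953
t 37.4 handle xy [-3.421e+02 -2.000e-01] z 40.4 yaw 174.53 Fback -0.11 F [ 0.8 -0.2  0.4] M [0.03 0.04 0.03] w 0.953 tin if in notch -143.1
time_s: 38.65
tcp_pos: [0.6237, 0.2779, 0.183]
```

View pics/end.png

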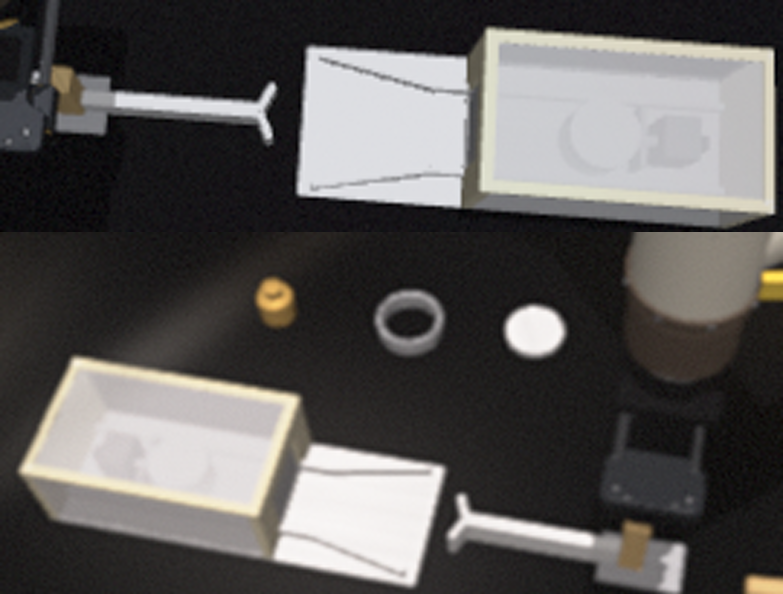

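The pusher stands free and upright on the bench, the tin is upright inside with the flap shut, and the bystanders are in place. Handing in.

```bash
python3 -c "
from station import *
print(finish_job())"
```

```text
the job is handed in; nothing more can be done
None
```

The tin is inside the chamber with the flap shut behind it, and the pusher stands on the bench outside. I handed the job in at about 38.7 s of the 61 s allowed.

- **Pushing:** I took the steel pusher with the wooden handle, not the yellow one. It slid the tin up the tray, through the flap and onto the contact plate, and my hand never touched the tin.
- **Contact plate:** The plate was pressed about half way, for a few seconds. The hand felt 10.2 N, of which roughly 2 N was drag, and I gave it one last 0.5 mm nudge. Pictures before and during the press show the plate shifted about 5.3 mm, before that nudge.
- **Last checks:** The final pictures show the tin upright inside, the flap closed in the doorway, and the pusher clear of the tray with the open gripper above it. The bystanders in that view look undisturbed. The wrist force was about 0 after release.
- **Disagreement:** Hand position against force differed by about 1–2 mm between pushing in and drawing back, probably from give in the grip or from friction. That leaves the plate travel uncertain by about that much.

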